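# Load the tacking jig and bolt its spring gate

## Robot

A 7-joint arm with a two-finger parallel gripper is mounted at the origin on a cart in front of the work surface, level with it; the furniture and walls round the work are solid. World frame = base frame: x ahead of the robot, y to its left, z up, the work surface at z = 0. Lengths are in m, angles in rad, forces in N, time in s.
With the tool pointing down it reaches from about 0.425 to 0.95 m from the base axis. Payload 4.7 kg.
Tool frame: the origin (TCP) lies on the centre line of the jaws, within the pads' length; the fingertips stand 19 mm ahead of it and the grasp point (between the pads) is the TCP (nose_length is the z of the fingertips in the tool frame, in m); z points along the fingers, y is the direction in which the jaws open and shut (so a half turn about z gives the same grasp; the last joint's range is limited). The gripper opens to 87 mm and grips with 3 to 60 N. Pads are 19 mm wide; open, the fingers measure 117 mm over their backs; the gripper's body (75 mm by 190 mm) begins 51 mm behind the grasp point.
Start: joints at [1.128, 0.469, -0.049, 1.532, 0.024, 1.141, -0.082], TCP at [0.271, -0.618, 0.242] pointing down, gripper open.
Joint ranges: [-2.59, 2.59], [-0.33, 1.99], [-1.39, 1.29], [0.1, 2.45], [-1.04, 4.18], [0.21, 1.99], [-2.66, 2.66]. Speed limits (rad/s): [2.57, 2.57, 3.14, 3.14, 3.14, 3.14, 3.14].

## Interface

Orientations are given as a unit quaternion [w, x, y, z].
In Python, from cell import get_state, snapshot, finish_job, nose_length gives the robot as it stands. The module is installed in compiled form; this text tells all that it offers.
- The arm moves only by the tool carry_out, never from a script. Its argument "deltas" is a list of rows, each a list of 7 numbers: the opening, from -1 (shut) to 1 (fully open), then the shift along the tool's x, y, z scaled (see below), then the turn, a rotation vector about the tool's x, y, z scaled (see below). A call has 1 to 12 rows; each row is the pose to reach, as a shift and turn from the pose commanded when the call began, along the tool's axes at that moment; what a row does not reach only later rows make up. The controller multiplies each number of a shift by 0.2 m and each number of a turn by 2 rad. A row lasts 1/12 s, in which the tool goes at most 41.7 mm and 7.16 degrees, less where a joint would pass 70% of its speed; a pose out of reach is approached as far as the arm can. A call with a number of a shift or a turn outside -1 to 1 is refused whole. A call with a gripper value outside its range is refused whole. The fingers move at their own pace and stop on an object; the grip force is fixed at half the most. Time passes only in rows, so rows that repeat a pose let the fingers close. It gives the time, the measured TCP pose, the force and the opening at its end, in the units of the state.
- get_state(): the state, without advancing time (a new reading comes with each control period).
- snapshot(name): name is "scene" or "side" or "wrist"; returns a dict with "pixels" (384x512x3 uint8, red, green, blue), "intrinsics" (3x3 intrinsics, pixels), "xyz" and "rotation" of the camera in the world. Camera axes: x right, y down, z forward; pixel columns grow to the right and rows downward; lengths in m; the calibration is good to about 2 mm. The wrist camera is an equidistant fisheye: a pixel r from the principal point sees the ray r / f radians off the axis. A picture is of the moment at which its call begins. There is no depth.
- finish_job(): hands the job in, once; it reports no verdict.
The state is a dict: "clock": time; "joint_positions": joint angles; "joint_vel": joint speeds; "tau": joint torques, N m; "tcp_pos": TCP position; "ee_rot": TCP orientation; "ft_force": force on the tool from outside, world axes, zero at the start; "ft_torque": the same for the moment, N m; "opening": finger opening in m.
Only numpy, scipy, OpenCV 4.12 (cv2) and the standard library are available. Lean on these libraries where they do the work, as an engineer would, in place of code of your own. Each camera call takes 0.05 s, during which the arm holds its last target. There are 200 camera calls.

## Task

Lay the rusty square tube lengthwise (front to back) on the bench inside the open jig, with its end up against the back stop, and leave it there. Then push the blue spring gate fully shut against its spring, hold it shut while you slide the red-tabbed bolt fully home into the yellow keeper, and let go, so that the bolt holds the gate shut with the tube still lying in place. Do not disturb the other things lying on the bench.

Things in the scene. Friction and masses are not known exactly. Their poses are not given: they have to be found in the camera images.
- jig: U-shaped dark steel jig fixed to the bench, no floor, open at its front (-x). Origin: on the bench, mid-bay; x to the back stop, y left, z up. Bay 120 mm wide (y -60 to +60) between cheeks 30 mm high; face of the back stop (30 mm high) at x = +50 mm. Hinge post of the gate, 83 mm high, at x -45, y +85 mm.
- keeper (a point): keeper: fork post at the jig's front right, 62 mm high. This point: inner left edge of its yellow front lip, at jig x -54, y -72 mm, 55 mm above the bench; axes as the jig's. The lip spans x -67 to -54, y -72 to -95 mm; the slot behind it, 19 mm wide in x, is open at the left, right and top and takes the bolt.
- back_stop (a point): point in the middle of the back stop's front face, 15 mm above the bench; axes as the jig's
- jig_hinge (a point): point on the vertical hinge axis of the gate, 80 mm above the bench; axes as the jig's
- gate (a joint): blue gate's angle, rad: 0 = fully shut (hard stop; gate along jig -y from the hinge), 1.25 = open, free end towards the robot (jig -x). 10 mm thick, reaches 146 mm from the hinge, 12 to 48 mm above the bench. Shut, it leaves the tube 5 mm of play. A spring swings it open when let go: 0.3 N m open, 0.8 N m shut. Bolted and let go, it rests on the lip at about 0.03.
- bolt (a joint): travel of the steel bolt along the gate's top, m: 0 = drawn back (to the hinge), 0.030 = fully home. 4 N of friction; stays where left. Bar 10 x 10 mm, 50 to 60 mm above the bench. From 0.012 on it enters the keeper, only while the gate is within about 0.025 rad of fully shut; with the gate farther open it hits the lip or stays in front of it.
- tab_corner (a point): inner corner of the bolt's red push tab, 80 mm up; axes turn with the gate (gate shut: as the jig's). Two upright 8 mm walls, 64 to 96 mm above the bench, meet here: one runs 50 mm along +y (push it to +x to shut the gate), one 36 mm along -x (push it to -y to drive the bolt). Bolt drawn: 127 mm from the hinge along the gate, 3 mm outside the hinge line.
- tube_center (a point): centre of the loose rusty square tube offcut, 30 x 85 x 30 mm, 0.24 kg, lying on the bench right of the jig; its y axis runs along its 85 mm length, z up
- wood_block: sanded pine block, 58 x 100 x 36 mm, behind the jig; leave alone (origin at its middle on the bench)
- rusty_nut: loose rusty nut, 30 x 34 x 16 mm, behind the jig; leave alone (origin at its middle on the bench)
- ring_washer: pale ring washer, 58 mm across, 8 mm thick, to the right; leave alone (origin at its middle on the bench)
- carpenter_pencil: yellow carpenter's pencil, 173 mm long, at the right; leave alone (origin at its middle on the bench)
- screwdriver_b: red-handled screwdriver, 190 mm long, far behind the jig; leave alone (origin at its middle on the bench)
- tube: the same tube; origin at the centre of its underside
Mind the look-alikes: they are no part of the job. What is shaped like the tube but black is not meant.

How it is judged:
On the way, in this order (a step that is already met when the one before it is completed fails the run):
1. the tube lies in the bay, end within 13 mm of the back stop, the gate still open (x of tube_center in the frame of jig between -0.005 and 0.015 m and y of tube_center in the frame of jig between -0.042 and 0.042 m and angle between the y axis of tube_center and the x axis of jig, either way round below 0.2 rad and height (world z) of tube_center below 0.022 m and value of joint gate above 0.3 rad), for 0.2 s.
2. the gate is held shut with the bolt not yet in the keeper (value of joint gate below 0.06 rad and value of joint bolt below 0.014 m), for 0.05 s.
At the end, for the whole second after the job is handed in: The gate is shut (under 0.06 rad) and at rest, held by the bolt, which is out by more than 22 of its 30 mm; the tube lies at rest on the bench inside the bay, lengthwise within 0.2 rad, its end within 12 mm of the back stop and its centre within 42 mm of the bay's middle line (value of joint gate below 0.06 rad and value of joint bolt above 0.022 m and x of tube_center in the frame of jig between -0.004 and 0.015 m and y of tube_center in the frame of jig between -0.042 and 0.042 m and angle between the y axis of tube_center and the x axis of jig, either way round below 0.2 rad and height (world z) of tube_center below 0.022 m and linear speed of tube below 0.02 m/s and velocity of joint gate between -0.05 and 0.05 rad/s); the robot touches nothing.
It fails at once if wood block is moved by more than 30 mm (distance of wood_block from where it was at the start of the episode above 0.03 m).
It fails at once if rusty nut is moved by more than 30 mm (distance of rusty_nut from where it was at the start of the episode above 0.03 m).
It fails at once if ring washer is moved by more than 30 mm (distance of ring_washer from where it was at the start of the episode above 0.03 m).
It fails at once if carpenter pencil is moved by more than 30 mm (distance of carpenter_pencil from where it was at the start of the episode above 0.03 m).
It fails at once if screwdriver b is moved by more than 30 mm (distance of screwdriver_b from where it was at the start of the episode above 0.03 m).
It also fails if it takes over 54 s, if anything falls off the work surface, if the arm or the gripper's body presses on something with over 40 N, if the wrist force passes 120 N, or if a joint passes its speed limit or range.

## Working session

There is one attempt and no reset: what is moved stays moved. The work goes in short steps, Python scripts to look and compute and a tool call to move; the robot and the scene stay as the last step left them, time stands still between calls to the robot, and variables do not carry over. Pictures are saved under pics/ and viewed, about 8 in all and at most 12, crops included, and the job is handed in when it is done.

Besides the shell and the picture viewer there is one more tool, called after "Request:" as name(argument=value, ...) on one line, values as JSON. carry_out: Moves the arm, as the interface text tells. Shifts and turns lie within -1 to 1; 1 stands for 0.2 m of shift or 2 rad of turn. Its arguments: {"type":"object","properties":{"deltas":{"type":"array","items":{"type":"array","items":{"type":"number","minimum":-1,"maximum":1}}}},"required":["deltas"]}

```bash
mkdir -p pics
cat > h.py <<'E'
import numpy as np,cv2
from cell import get_state,snapshot,finish_job,nose_length
from scipy.spatial.transform import Rotation as R
def shot(n,f=None):
    s=snapshot(n); 
    if f: cv2.imwrite('pics/'+f,s['pixels'][:,:,::-1])
    np.savez('last_%s.npz'%n,**s); return s
def rotm(s):
    r=np.array(s['rotation']); return r if r.shape==(3,3) else R.from_quat(r,scalar_first=True).as_matrix()
def ray(s,u,v,fish=False):
    K=np.array(s['intrinsics']);a=(u-K[0,2])/K[0,0];b=(v-K[1,2])/K[1,1]
    if fish:
        r=np.hypot(a,b);d=np.array([a/r*np.sin(r),b/r*np.sin(r),np.cos(r)]) if r>1e-9 else np.array([0,0,1.])
    else: d=np.array([a,b,1.])
    return rotm(s)@d
def at(s,u,v,z,fish=False):
    d=ray(s,u,v,fish);c=np.array(s['xyz']);return (c+d*(z-c[2])/d[2]).round(4)
def proj(s,p,fish=False):
    K=np.array(s['intrinsics']);q=rotm(s).T@(np.array(p)-np.array(s['xyz']))
    if fish:
        t=np.arctan2(np.hypot(q[0],q[1]),q[2]);n=np.hypot(q[0],q[1]);a,b=q[0]/n*t,q[1]/n*t
    else: a,b=q[0]/q[2],q[1]/q[2]
    return (K[0,0]*a+K[0,2]).round(1),(K[1,1]*b+K[1,2]).round(1)
def load(n): return dict(np.load('last_%s.npz'%n))
E
python3 - <<'E'
from h import *
st=get_state();print({k:np.round(v,3) for k,v in st.items()},nose_length if not callable(nose_length) else nose_length())
a=shot('scene');b=shot('side')
for s in(a,b):print(s['intrinsics'],s['xyz'],s['rotation'])
im=np.vstack([cv2.resize(x['pixels'],(800,600))[:,:,::-1] for x in(a,b)])
cv2.imwrite('pics/a.png',im[:600]);cv2.imwrite('pics/b.png',im[600:])
E
```

```text
{'clock': np.float64(0.0), 'joint_positions': array([ 1.128,  0.469, -0.049,  1.534,  0.024,  1.141, -0.082]), 'joint_vel': array([-0.001, -0.001, -0.001,  0.001,  0.001,  0.001, -0.   ]), 'tau': array([-0.0000e+00, -5.0798e+01, -8.1000e-02, -2.3616e+01, -6.1000e-02,
        3.8000e-02,  0.0000e+00]), 'tcp_pos': array([ 0.271, -0.618,  0.241]), 'ee_rot': array([-0.001,  0.979,  0.205, -0.   ]), 'ft_force': array([0.733, 0.389, 0.232]), 'ft_torque': array([0.038, 0.003, 0.012]), 'opening': np.float64(0.087)} 0.019
[[488.49791596   0.         260.69487061]
 [  0.         488.49791596 194.13022836]
 [  0.           0.           1.        ]] [0.20121097 0.51670514 1.0704    ] [ 0.09718426 -0.24137984  0.90754846 -0.32961611]
[[358.56158479   0.         252.84645449]
 [  0.         358.56158479 197.12088914]
 [  0.           0.           1.        ]] [ 0.52499542 -0.82421525  0.60657266] [-0.43198522  0.89775928 -0.08061262  0.03030934]
```

View pics/a.png

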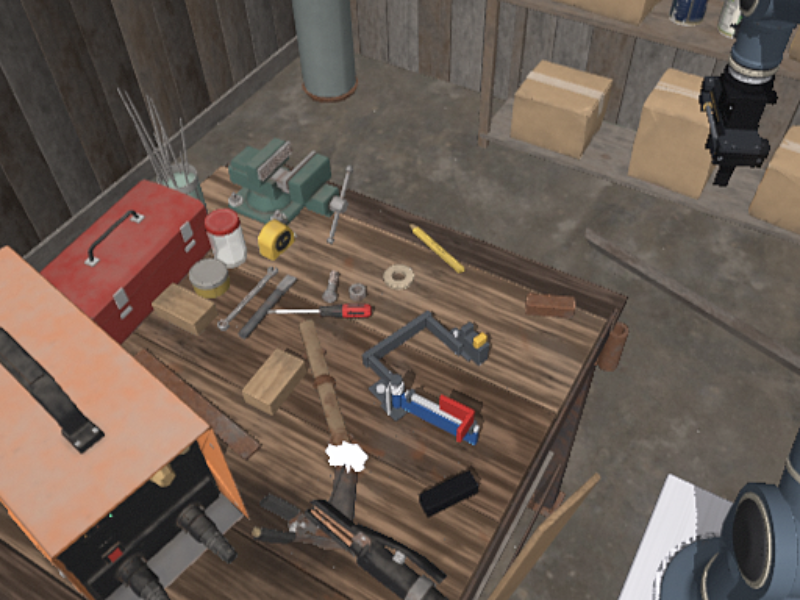

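View pics/b.png

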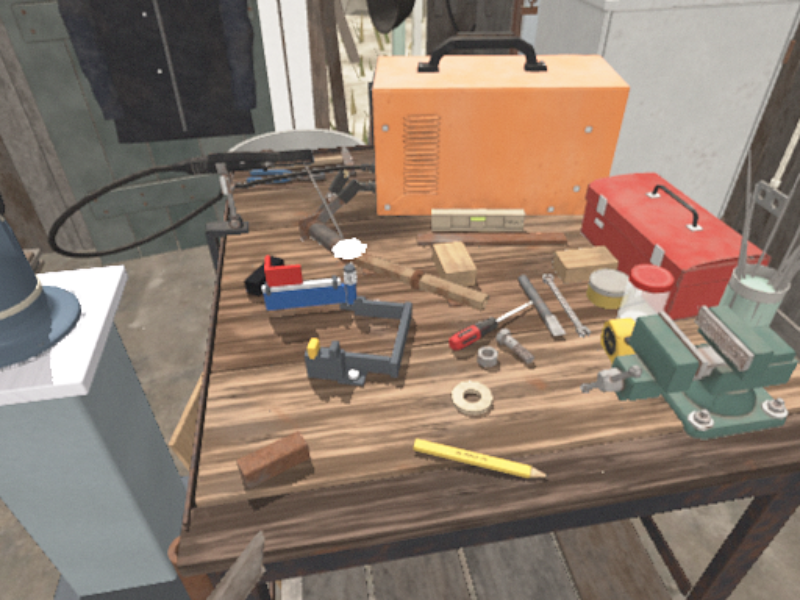

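The tube could be mistaken for two things. The rusty bar at scene (550,304) / side (275,462) matches the description, and the black bar at scene (448,492) is the decoy. I choose the rusty one and check it in a crop.

Run:
```python
from h import *
s=load('side');c=load('scene')
A=cv2.resize(s['pixels'][160:320,140:280],None,fx=3.6,fy=3.6,interpolation=cv2.INTER_CUBIC)  # 504x576
B=cv2.resize(c['pixels'][170:300,225:385],None,fx=1.8,fy=1.8,interpolation=cv2.INTER_CUBIC)
cv2.imwrite('pics/c.png',A[:,:,::-1])
B=cv2.resize(c['pixels'][175:295,225:385],None,fx=5,fy=5,interpolation=cv2.INTER_CUBIC)
cv2.imwrite('pics/d.png',B[:,:,::-1])
```

```text
(no output)
```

View pics/c.png

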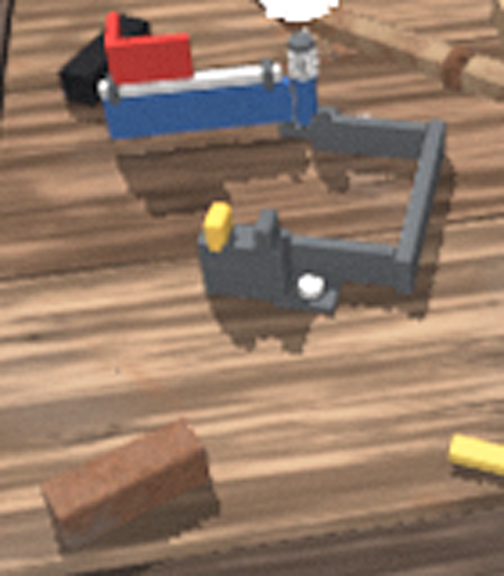

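View pics/d.png

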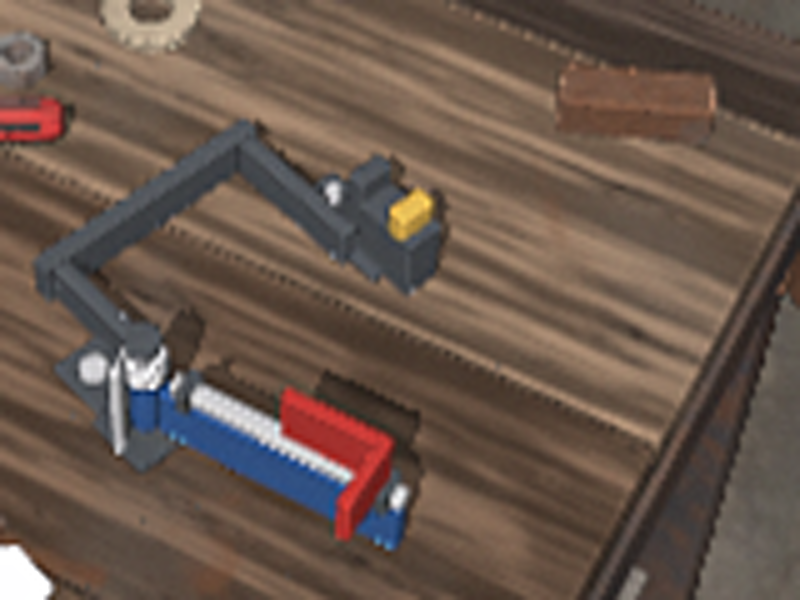

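Run:
```python
from h import *
s=load('side');c=load('scene')
S=lambda u,v,z:at(s,140+u/3.6,160+v/3.6,z)
C=lambda u,v,z:at(c,225+u/5,175+v/5,z)
print('tube side',[S(*p,.03) for p in[(44,488),(182,421),(208,460),(64,526)]])
print('tube scene',[C(*p,.03) for p in[(570,65),(715,75),(712,112),(560,100)]])
print('stop side',S(420,128,.03),S(397,250,.03),'cheekR',S(290,236,.03),'Rout',S(412,252,.03))
print('stop scene',C(66,268,.03),C(240,145,.03),'outer',C(40,262,.03),C(248,122,.03),'cheekR end',C(350,232,.03))
print('hinge post',C(145,332,.083),S(301,36,.083))
print('lip top',C(410,212,.062),S(220,206,.062))
print('tab corner bottom/top', C(390,438,.096), 'L end',C(285,392,.096),'wall end',C(340,492,.096))
print('tab side', S(112,14,.096),S(190,36,.096),S(112,35,.096))
```

```text
tube side [array([ 0.3973, -0.3752,  0.03  ]), array([ 0.4718, -0.3434,  0.03  ]), array([ 0.4848, -0.3729,  0.03  ]), array([ 0.4086, -0.4013,  0.03  ])]
tube scene [array([ 0.4778, -0.3615,  0.03  ]), array([ 0.4043, -0.3942,  0.03  ]), array([ 0.3955, -0.3683,  0.03  ]), array([ 0.472 , -0.3353,  0.03  ])]
stop side [ 0.6503 -0.1086  0.03  ] [ 0.6132 -0.2299  0.03  ] cheekR [ 0.5468 -0.2039  0.03  ] Rout [ 0.6223 -0.2335  0.03  ]
stop scene [ 0.6502 -0.1025  0.03  ] [ 0.611  -0.2202  0.03  ] outer [ 0.6643 -0.0991  0.03  ] [ 0.6152 -0.2367  0.03  ] cheekR end [ 0.531  -0.1969  0.03  ]
hinge post [ 0.5732 -0.0571  0.083 ] [ 0.5739 -0.0536  0.083 ]
lip top [ 0.4998 -0.2017  0.062 ] [ 0.5048 -0.2024  0.062 ]
tab corner bottom/top [ 0.4383 -0.0543  0.096 ] L end [ 0.493  -0.0526  0.096 ] wall end [ 0.4451 -0.0172  0.096 ]
tab side [ 0.4418 -0.0185  0.096 ] [ 0.496  -0.0576  0.096 ] [ 0.4419 -0.0457  0.096 ]
```

The crop confirms it: a rusty tube with its top face at crop (44,488)–(208,460), centred near world (0.439,-0.369) with yaw about 0.41. That already lines up with tool x. The jig is near (0.589,-0.149), yaw about -0.33. I'll move above the tube.

Request:
carry_out(deltas=[[0.2,0.8,-0.5,0.2,0,0,0],[0.2,0.8,-0.5,0.2,0,0,0],[0.2,0.8,-0.5,0.2,0,0,0],[0.2,0.8,-0.5,0.2,0,0,0],[0.2,0.8,-0.5,0.2,0,0,0],[0.2,0.8,-0.5,0.2,0,0,0],[0.2,0.8,-0.5,0.2,0,0,0]])

```text
clock: 0.68
tcp_pos: [0.3789, -0.4602, 0.201]
ee_rot: [-0.001, 0.978, 0.207, -0.0]
ft_force: [-0.3, -0.9, -0.4]
opening: 0.0539
```

Request:
carry_out(deltas=[[0.2,0.46,-0.3,0.1,0,0,0],[0.2,0.46,-0.3,0.1,0,0,0],[0.2,0.46,-0.3,0.1,0,0,0],[0.2,0.46,-0.3,0.1,0,0,0],[0.2,0.46,-0.3,0.1,0,0,0],[0.2,0.46,-0.3,0.1,0,0,0]])

```text
clock: 1.18
tcp_pos: [0.4367, -0.3724, 0.1817]
ee_rot: [0.001, 0.979, 0.204, -0.0]
ft_force: [0.6, -0.2, 0.5]
opening: 0.0524
```

Run:
```python
from h import *
st=get_state();print(st['tcp_pos'],st['ee_rot'],st['ft_force'],st['joint_positions'].round(2) if hasattr(st['joint_positions'],'round') else st['joint_positions'])
w=shot('wrist','w1.png');print(w['intrinsics'],w['xyz'],w['rotation'])
```

```text
[ 0.43674028 -0.37240885  0.18170884] [ 6.81284989e-04  9.78965125e-01  2.04026211e-01 -3.53270698e-04] [ 0.55133769 -0.23356761  0.45811114] [ 0.74  0.37 -0.14  1.84  0.06  0.94 -0.59]
[[297.31863964   0.         251.2459201 ]
 [  0.         297.31863964 192.67493231]
 [  0.           0.           1.        ]] [ 0.50436182 -0.3423573   0.32453003] [ 0.11432183  0.82861598 -0.54296893 -0.07423492]
```

View pics/w1.png

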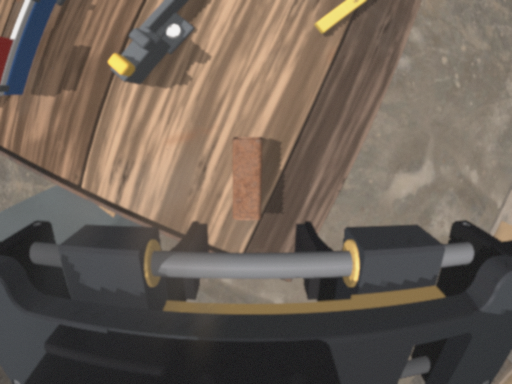

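Wrist view: the tube runs from (247,138) to (248,218), with its top face edges at u≈233 and 261.

Run:
```python
from h import *
w=load('wrist');p=[at(w,*q,.03,True) for q in[(233,139),(261,138),(261,218),(234,217)]]
print(p,np.mean(p,0)); a=(p[0]+p[1]-p[2]-p[3])/2;print(np.hypot(*a[:2]),np.arctan2(a[1],a[0]))
c=np.mean(p,0)
st=get_state();Rm=R.from_quat(st['ee_rot'],scalar_first=True).as_matrix()
print(Rm.round(3));print('tool delta',Rm.T@(c-st['tcp_pos']))
print('lip top',at(w,122,64,.062,True))
```

```text
[array([ 0.4722, -0.337 ,  0.03  ]), array([ 0.4841, -0.3621,  0.03  ]), array([ 0.4074, -0.3962,  0.03  ]), array([ 0.397 , -0.3696,  0.03  ])] [ 0.440175 -0.366225  0.03    ]
0.08294953284979965 0.41375652161826476
[[ 0.917  0.399 -0.   ]
 [ 0.399 -0.917 -0.002]
 [-0.001  0.001 -1.   ]]
tool delta [ 0.00609043 -0.00471658  0.15176673]
lip top [ 0.5025 -0.2133  0.062 ]
```

Request:
carry_out(deltas=[[0.2,0.09,-0.02,0.15,0,0,0],[0.2,0.09,-0.02,0.3,0,0,0],[0.2,0.09,-0.02,0.45,0,0,0],[0.2,0.09,-0.02,0.6,0,0,0],[0.2,0.09,-0.02,0.7,0,0,0],[0.2,0.09,-0.02,0.78,0,0,0],[0.2,0.09,-0.02,0.78,0,0,0],[-1,0.09,-0.02,0.78,0,0,0],[-1,0.09,-0.02,0.78,0,0,0],[-1,0.09,-0.02,0.78,0,0,0],[-1,0.09,-0.02,0.78,0,0,0],[-1,0.09,-0.02,0.78,0,0,0]])

```text
clock: 2.23
tcp_pos: [0.4533, -0.3601, 0.0269]
ee_rot: [0.001, 0.979, 0.205, 0.001]
ft_force: [0.7, -1.4, 3.1]
opening: 0.0298
```

Request:
carry_out(deltas=[[-1,0,0,-0.1,0,0,0],[-1,0,0,-0.3,0,0,0],[-1,0,0,-0.5,0,0,0],[-1,0,0,-0.7,0,0,0],[-1,0,0,-0.7,0,0,0.06],[-1,0,0,-0.7,0,0,0.12],[-1,0,0,-0.7,0,0,0.18],[-1,0,0,-0.7,0,0,0.24],[-1,0,0,-0.7,0,0,0.3],[-1,0,0,-0.7,0,0,0.36],[-1,0,0,-0.7,0,0,0.37],[-1,0,0,-0.7,0,0,0.37]])

```text
clock: 3.23
tcp_pos: [0.4526, -0.3589, 0.1656]
ee_rot: [0.0, 0.987, -0.161, -0.0]
ft_force: [0.2, -0.3, -1.8]
opening: 0.0296
```

Request:
carry_out(deltas=[[-1,-0.03,-1,-0.1,0,0,0],[-1,-0.03,-1,-0.1,0,0,0],[-1,-0.03,-1,-0.1,0,0,0],[-1,-0.03,-1,-0.1,0,0,0],[-1,-0.03,-1,-0.1,0,0,0],[-1,-0.03,-1,-0.1,0,0,0],[-1,-0.03,-1,-0.1,0,0,0]])

```text
clock: 3.82
tcp_pos: [0.512, -0.1651, 0.186]
ee_rot: [-0.0, 0.987, -0.158, 0.0]
ft_force: [-0.2, -1.1, -2.3]
opening: 0.0296
```

Request:
carry_out(deltas=[[-1,0,-0.2,0,0,0,0],[-1,0,-0.2,0,0,0,0],[-1,0,-0.2,0,0,0,0],[-1,0,-0.2,0,0,0,0]])

```text
clock: 4.15
tcp_pos: [0.5234, -0.1316, 0.1854]
ee_rot: [0.001, 0.987, -0.163, -0.0]
ft_force: [-0.3, -0.4, -1.9]
opening: 0.0294
```

Run:
```python
from h import *
st=get_state();print(st['tcp_pos'],st['ee_rot'],st['ft_force'],st['opening'])
w=shot('wrist');cv2.imwrite('pics/w2.png',cv2.resize(w['pixels'],(800,600),interpolation=cv2.INTER_CUBIC)[:,:,::-1])
```

```text
[ 0.52337742 -0.1316282   0.18537967] [ 5.06175486e-04  9.86687944e-01 -1.62624055e-01 -2.48643136e-04] [-0.30375973 -0.3907647  -1.85968664] 0.029443881728255218
```

View pics/w2.png

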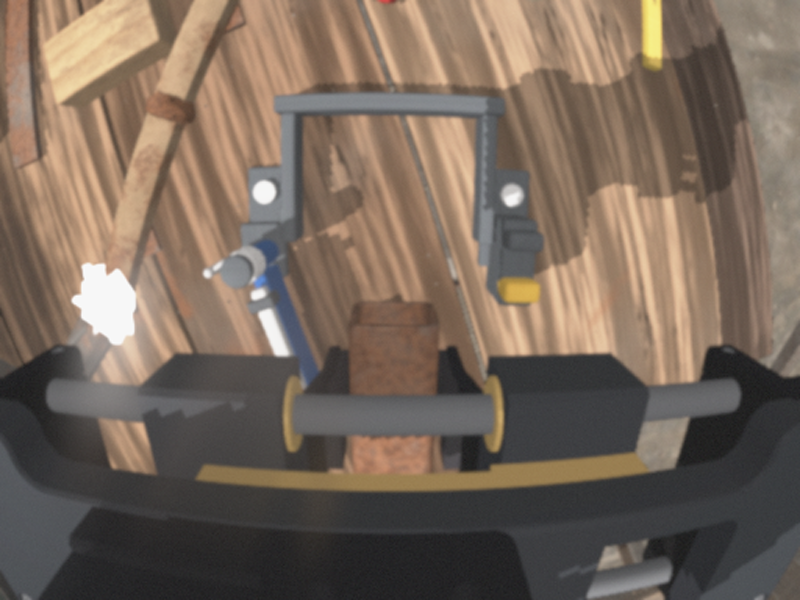

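Run:
```python
from h import *
from scipy.optimize import least_squares
w=load('wrist');s=load('side');c=load('scene')
P=[((-.045,.085,.083),w,(238/1.5625,268/1.5625),1),((-.0605,-.0835,.062),w,(519/1.5625,281/1.5625),1),
((.05,.06,.03),w,(302/1.5625,115/1.5625),1),((.05,-.06,.03),w,(483/1.5625,117/1.5625),1),
((.05,.06,.03),s,(140+420/3.6,160+128/3.6),0),((.05,-.06,.03),s,(140+397/3.6,160+250/3.6),0),
((-.045,.085,.083),s,(140+301/3.6,160+36/3.6),0),((.05,.06,.03),c,(225+66/5,175+268/5),0),((.05,-.06,.03),c,(225+240/5,175+145/5),0),((-.045,.085,.083),c,(225+145/5,175+332/5),0)]
def T(q,p):
    cs,sn=np.cos(q[2]),np.sin(q[2]);return np.array([q[0]+cs*p[0]-sn*p[1],q[1]+sn*p[0]+cs*p[1],p[2]])
def f(q,P=P): return np.concatenate([T(q,p)[:2]-at(i,*uv,p[2],bool(k))[:2] for p,i,uv,k in P])
for PP in(P,P[:4]):
    r=least_squares(f,[.589,-.149,-.33],args=(PP,),loss='soft_l1',f_scale=.004);print(r.x,(f(r.x,PP)*1e3).round(1).reshape(-1,2).tolist())
```

```text
[ 0.58556755 -0.14979591 -0.34292201] [[-2.3, 2.7], [-9.5, -0.8], [3.4, 2.9], [1.4, -1.1], [2.5, -1.5], [-0.7, 6.8], [-2.1, -1.0], [2.6, -7.6], [1.5, -2.9], [-1.4, 2.5]]
[ 0.58637315 -0.15073814 -0.34900424] [[-0.9, 1.8], [-9.0, -1.2], [4.5, 1.5], [1.7, -2.2]]
```

The jig fits at O≈(0.586,-0.150), yaw≈-0.345, and the tube is held 14 mm back from the TCP. I'll move over the bay and lower it.

Request:
carry_out(deltas=[[-1,0.2,0,0,0,0,0.009],[-1,0.396,-0.01,0,0,0,0.009],[-1,0.396,-0.01,0.1,0,0,0.009],[-1,0.396,-0.01,0.25,0,0,0.009],[-1,0.396,-0.01,0.4,0,0,0.009],[-1,0.396,-0.01,0.52,0,0,0.009],[-1,0.396,-0.01,0.62,0,0,0.009],[-1,0.396,-0.01,0.7,0,0,0.009],[-1,0.396,-0.01,0.74,0,0,0.009],[-1,0.396,-0.01,0.77,0,0,0.009],[-1,0.396,-0.01,0.785,0,0,0.009],[-1,0.396,-0.01,0.785,0,0,0.009]])

```text
clock: 5.2
tcp_pos: [0.5997, -0.1542, 0.0286]
ee_rot: [0.0, 0.985, -0.172, 0.0]
ft_force: [0.5, -0.3, -2.1]
opening: 0.0294
```

Request:
carry_out(deltas=[[-1,0.01,0,0,0,0,0],[-1,0.02,0,0,0,0,0],[-1,0.03,0,0,0,0,0],[-1,0.03,0,0,0,0,0]])

```text
clock: 5.53
tcp_pos: [0.6064, -0.1558, 0.0294]
ee_rot: [0.0, 0.985, -0.171, 0.001]
ft_force: [-0.3, -0.1, -2.4]
opening: 0.029
```

Request:
carry_out(deltas=[[-1,0.01,0,0.005,0,0,0],[-1,0.02,0,0.005,0,0,0],[-1,0.02,0,0.005,0,0,0]])

```text
clock: 5.78
tcp_pos: [0.609, -0.1569, 0.0275]
ee_rot: [0.0, 0.985, -0.171, -0.0]
ft_force: [-0.8, -0.1, -1.6]
opening: 0.0296
```

Run:
```python
from h import *
print(get_state()['ft_force'])
s=shot('side');c=shot('scene')
A=cv2.resize(s['pixels'][160:260,190:290],(500,500),interpolation=cv2.INTER_CUBIC)
cv2.imwrite('pics/e.png',A[:,:,::-1])
```

```text
[-0.79663804 -0.09693508 -1.6437326 ]
```

View pics/e.png

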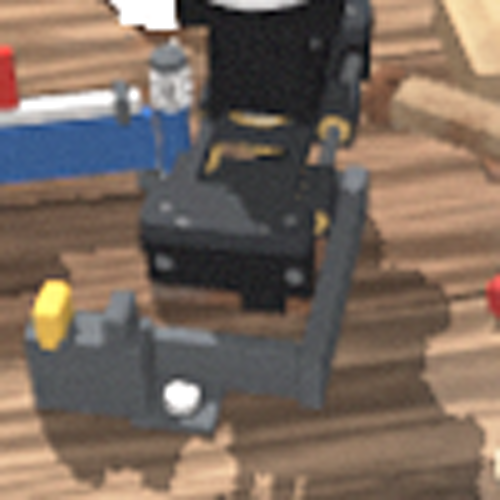

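The gripper in the bay at crop (230,240) is clear of the hinge post, and a small gap to the stop remains. I'll feel forward.

Request:
carry_out(deltas=[[-1,0.01,0,0,0,0,0],[-1,0.02,0,0,0,0,0],[-1,0.02,0,0,0,0,0]])

```text
clock: 6.13
tcp_pos: [0.6092, -0.157, 0.027]
ee_rot: [-0.0, 0.985, -0.171, -0.004]
ft_force: [-8.4, 2.5, 3.0]
opening: 0.0296
```

Request:
carry_out(deltas=[[-1,0.005,0,0,0,0,0],[-1,0.01,0,0,0,0,0],[-1,0.01,0,0,0,0,0]])

```text
clock: 6.38
tcp_pos: [0.6093, -0.1571, 0.0269]
ee_rot: [-0.0, 0.985, -0.171, -0.006]
ft_force: [-11.8, 4.4, 8.5]
opening: 0.0297
```

Contact with the stop at 12 N. I'll ease off a bit, release and rise.

Request:
carry_out(deltas=[[-1,-0.025,0,-0.008,0,0,0],[-1,-0.025,0,-0.008,0,0,0],[0,-0.025,0,-0.008,0,0,0],[0,-0.025,0,-0.008,0,0,0],[0,-0.025,0,-0.008,0,0,0],[0,-0.025,0,-0.1,0,0,0],[0,-0.025,0,-0.25,0,0,0],[0,-0.025,0,-0.4,0,0,0],[0,-0.025,0,-0.6,0,0,0],[-1,-0.025,0,-0.8,0,0,0],[-1,-0.025,0,-0.8,0,0,0],[-1,-0.025,0,-0.8,0,0,0]])

```text
clock: 7.38
tcp_pos: [0.6124, -0.1579, 0.1912]
ee_rot: [0.0, 0.985, -0.171, 0.004]
ft_force: [0.4, -0.3, -0.6]
opening: 0.0304
```

Run:
```python
from h import *
st=get_state();print(st['tcp_pos'],st['ee_rot'],st['opening'],st['joint_positions'])
w=shot('wrist');s=shot('side')
A=cv2.resize(s['pixels'][150:270,140:300],(800,600),interpolation=cv2.INTER_CUBIC)
cv2.imwrite('pics/f.png',A[:,:,::-1])
```

```text
[ 0.61235435 -0.15789915  0.19121421] [ 1.79006438e-04  9.85187475e-01 -1.71433586e-01  4.01654832e-03] 0.030358739589732203 [ 0.22979346  0.44128265 -0.06013443  1.6992516   0.03102441  0.99393982
 -1.75667734]
```

View pics/f.png

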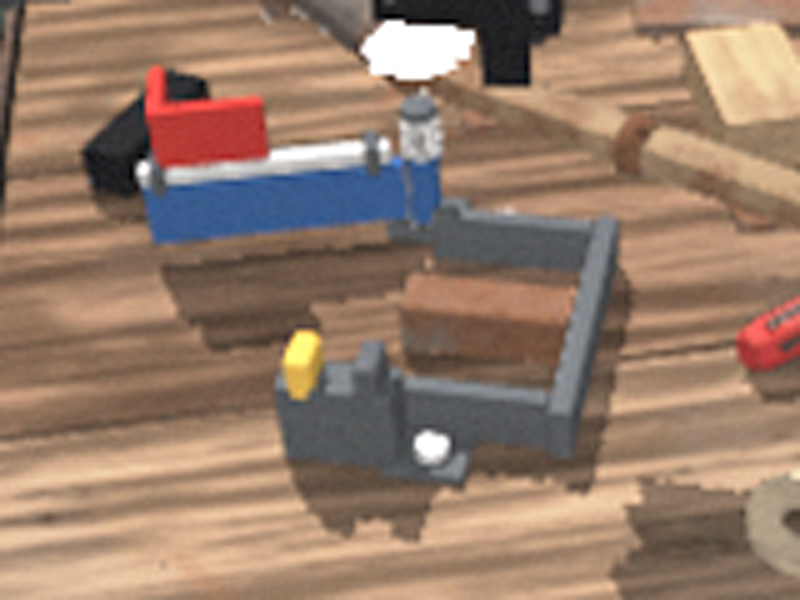

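The tube (f crop 490,320) lies flat against the stop, and the gate is still open with the tab at crop (205,130). Next, the closed fingers go to the open side of the tab. I'll turn the tool so that tool x points along the tab's -x.

Request:
carry_out(deltas=[[-1,-0.2,-0.1,0,0,0,-0.06],[-1,-0.4,-0.19,0,0,0,-0.12],[-1,-0.6,-0.28,0,0,0,-0.18],[-1,-0.75,-0.35,0,0,0,-0.24],[-1,-0.888,-0.411,0,0,0,-0.3],[-1,-0.888,-0.411,0,0,0,-0.36],[-1,-0.888,-0.411,0,0,0,-0.42],[-1,-0.888,-0.411,0,0,0,-0.48],[-1,-0.888,-0.411,0,0,0,-0.54],[-1,-0.888,-0.411,0,0,0,-0.6],[-1,-0.888,-0.411,0,0,0,-0.66],[-1,-0.888,-0.411,0,0,0,-0.72]])

```text
clock: 8.48
tcp_pos: [0.4695, -0.02, 0.1859]
ee_rot: [-0.001, 0.852, 0.523, -0.001]
ft_force: [-0.1, 0.0, 0.2]
opening: 0.0003
```

Request:
carry_out(deltas=[[-1,0,0,0,0,0,-0.06],[-1,0,0,0,0,0,-0.12],[-1,0,0,0,0,0,-0.18],[-1,0,0,0,0,0,-0.225],[-1,0,0,0,0,0,-0.225],[-1,0,0,0,0,0,-0.225]])

```text
clock: 8.98
tcp_pos: [0.4698, -0.02, 0.1863]
ee_rot: [-0.001, 0.717, 0.697, -0.001]
ft_force: [-0.1, -0.1, 0.4]
opening: 0.0007
```

```bash
cat >> h.py <<'E'
H=np.array([.574,-.0555]);PSI=-.345
def tgt(g,tx,ty,z,H=H):  # tab-frame (rel. hinge), tool x = -tab x
    a=PSI-g;c,s=np.cos(a),np.sin(a);return np.array([H[0]+c*tx-s*ty,H[1]+s*tx+c*ty,z]),a+np.pi
def row(g,tx,ty,z,base=None):  # shift/turn units from base pose
    p0,y0=base;p,y=tgt(g,tx,ty,z);c,s=np.cos(y0),np.sin(y0);d=p-p0
    t=(y-y0+np.pi)%(2*np.pi)-np.pi
    return (np.array([c*d[0]+s*d[1],s*d[0]-c*d[1],-d[2]])/.2).round(3).tolist()+[round(-t/2,3)]
def pose():
    st=get_state();M=R.from_quat(st['ee_rot'],scalar_first=True).as_matrix();return np.array(st['tcp_pos']),np.arctan2(M[1,0],M[0,0])
E
python3 - <<'E'
from h import *
b=pose();print(b,get_state()['joint_positions']);print(row(1.25,-.0325,-.102,.087,b))
w=shot('wrist');cv2.imwrite('pics/g.png',cv2.resize(w['pixels'],(800,600))[:,:,::-1])
E
```

```text
(array([ 0.46981455, -0.02004989,  0.18632158]), np.float64(1.543212052390998)) [ 0.3414753   0.23250119 -0.44574434  2.04391096  0.12686794  0.89355229
 -0.20133335]
[-0.002, 0.015, 0.497, np.float64(-0.002)]
```

View pics/g.png

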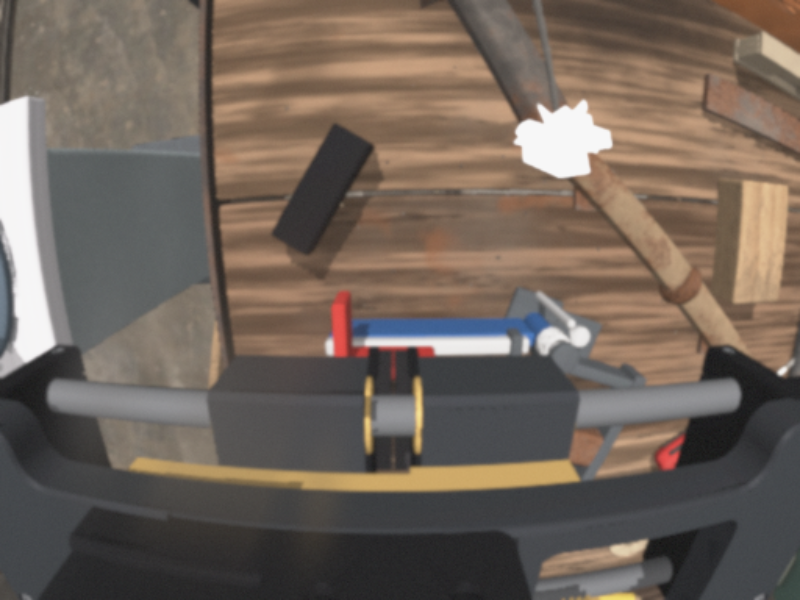

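Run:
```python
from h import *
w=load('wrist')
for u,v in[(334,293),(350,293),(350,348),(433,348),(433,357)]:
    p=at(w,u/1.5625,v/1.5625,.096,True);a=PSI-1.25;q=p[:2]-H;print(u,v,p,'tab rel corner',np.array([np.cos(a)*q[0]+np.sin(a)*q[1]+.003,-np.sin(a)*q[0]+np.cos(a)*q[1]+.127]).round(4))
for tx,ty in[(-.0325,-.102),(-.023,-.102),(-.042,-.102)]:
    p,_=tgt(1.25,tx,ty,.096);print(tx,np.array(proj(w,p,True))*1.5625)
```

```text
334 293 [ 0.4394 -0.006   0.096 ] tab rel corner [-0.0432 -0.0088]
350 293 [ 0.4478 -0.0062  0.096 ] tab rel corner [-0.0432 -0.0004]
350 348 [ 0.4461 -0.0368  0.096 ] tab rel corner [-0.0126 -0.0013]
433 348 [ 0.4909 -0.038   0.096 ] tab rel corner [-0.0125  0.0435]
433 357 [ 0.4909 -0.0433  0.096 ] tab rel corner [-0.0072  0.0436]
-0.0325 [398.75  318.125]
-0.023 [398.75 335.  ]
-0.042 [398.75    300.78125]
```

The tab lies within about 7 mm of prediction, with its short wall at (343,320) in the picture. I'll descend on the open side with a little more clearance.

Request:
carry_out(deltas=[[-1,0.02,0.015,0.1,0,0,0],[-1,0.02,0.015,0.22,0,0,0],[-1,0.02,0.015,0.34,0,0,0],[-1,0.02,0.015,0.44,0,0,0],[-1,0.02,0.015,0.495,0,0,0],[-1,0.02,0.015,0.495,0,0,0]])

```text
clock: 9.53
tcp_pos: [0.4718, -0.016, 0.0862]
ee_rot: [-0.002, 0.716, 0.698, -0.002]
ft_force: [-0.3, -0.3, -0.3]
opening: 0.0002
```

Run:
```python
from h import *
b=pose();print(b,get_state()['ft_force'])
print(row(1.25,-.0125,-.102,.087,b))
for g in np.arange(1.15,.2,-.1):print(round(g,2),row(g,-.0125,-.102,.087,b))
```

```text
(array([ 0.47179784, -0.01600812,  0.08624413]), np.float64(1.545119938163427)) [-0.30929916 -0.27501818 -0.30928614]
[-0.123, 0.006, -0.004, np.float64(-0.001)]
1.15 [-0.174, 0.002, -0.004, np.float64(-0.051)]
1.05 [-0.225, 0.004, -0.004, np.float64(-0.101)]
0.95 [-0.276, 0.01, -0.004, np.float64(-0.151)]
0.85 [-0.326, 0.022, -0.004, np.float64(-0.201)]
0.75 [-0.375, 0.039, -0.004, np.float64(-0.251)]
0.65 [-0.421, 0.06, -0.004, np.float64(-0.301)]
0.55 [-0.466, 0.086, -0.004, np.float64(-0.351)]
0.45 [-0.507, 0.116, -0.004, np.float64(-0.401)]
0.35 [-0.545, 0.15, -0.004, np.float64(-0.451)]
0.25 [-0.58, 0.188, -0.004, np.float64(-0.501)]
```

Request:
carry_out(deltas=[[-1,-0.123,0.006,-0.004,0,0,0],[-1,-0.174,0.002,-0.004,0,0,-0.051],[-1,-0.225,0.004,-0.004,0,0,-0.101],[-1,-0.276,0.01,-0.004,0,0,-0.151],[-1,-0.326,0.022,-0.004,0,0,-0.201],[-1,-0.375,0.039,-0.004,0,0,-0.251],[-1,-0.421,0.06,-0.004,0,0,-0.301],[-1,-0.466,0.086,-0.004,0,0,-0.351],[-1,-0.507,0.116,-0.004,0,0,-0.401],[-1,-0.545,0.15,-0.004,0,0,-0.451],[-1,-0.545,0.15,-0.004,0,0,-0.451]])

```text
clock: 10.45
tcp_pos: [0.5013, -0.1243, 0.09]
ee_rot: [-0.001, 0.339, 0.941, 0.001]
ft_force: [-3.4, 6.8, 2.8]
opening: 0.0002
```

Run:
```python
from h import *
b=pose();print(b,tgt(.35,-.0125,-.102,.087),get_state()['ft_force'])
for g,tx in((.25,-.0125),(.15,-.0125),(.08,-.0125),(.04,-.0125),(0,-.0125),(0,-.0095),(0,-.0065)):print(g,tx,row(g,tx,-.102,.087,b))
s=shot('side')
A=cv2.resize(s['pixels'][150:270,140:300],(800,600),interpolation=cv2.INTER_CUBIC)
cv2.imwrite('pics/i.png',A[:,:,::-1])
```

```text
(array([ 0.50128644, -0.12427784,  0.08995806]), np.float64(2.449455897298687)) (array([ 0.49908001, -0.12583666,  0.087     ]), 2.4465926535897933) [-3.39515299  6.78909864  2.79178367]
0.25 -0.0125 [-0.048, -0.017, 0.015, np.float64(-0.049)]
0.15 -0.0125 [-0.099, -0.016, 0.015, np.float64(-0.099)]
0.08 -0.0125 [-0.135, -0.012, 0.015, np.float64(-0.134)]
0.04 -0.0125 [-0.155, -0.008, 0.015, np.float64(-0.154)]
0 -0.0125 [-0.175, -0.004, 0.015, np.float64(-0.174)]
0 -0.0095 [-0.189, 0.001, 0.015, np.float64(-0.174)]
0 -0.0065 [-0.203, 0.006, 0.015, np.float64(-0.174)]
```

View pics/i.png

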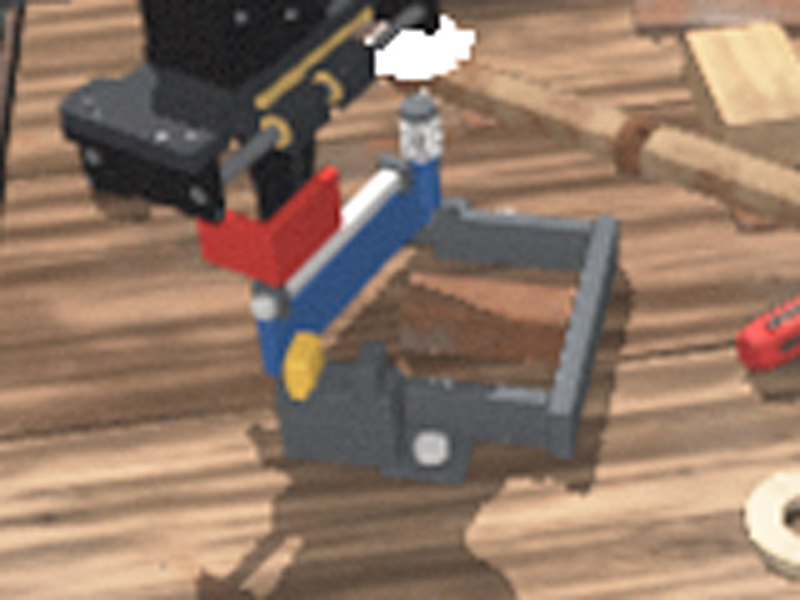

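The fingers (crop 285,190) are in the tab, the gate is about 0.35 open and the bolt is still drawn. I'll continue towards the hard stop, watching the force.

Request:
carry_out(deltas=[[-1,-0.048,-0.01,0,0,0,-0.049],[-1,-0.099,-0.012,0,0,0,-0.099],[-1,-0.135,-0.01,0,0,0,-0.134],[-1,-0.155,-0.008,0,0,0,-0.154],[-1,-0.155,-0.008,0,0,0,-0.16],[-1,-0.155,-0.008,0,0,0,-0.165]])

```text
clock: 11.0
tcp_pos: [0.5219, -0.1445, 0.0899]
ee_rot: [-0.002, 0.181, 0.983, 0.001]
ft_force: [-5.5, 4.7, 3.0]
opening: 0.0005
```

```bash
cat > q.py <<'E'
from h import *
b=pose();st=get_state();X=np.array([np.cos(PSI),np.sin(PSI)]);Y=np.array([-X[1],X[0]])
q=b[0][:2]-H;print('rel hinge jig x,y',(X@q).round(4),(Y@q).round(4),'z',b[0][2].round(4),'yawerr',(b[1]-PSI-np.pi)%(2*np.pi),'F jig',(X@st['ft_force'][:2]).round(1),(Y@st['ft_force'][:2]).round(1),st['ft_force'][2].round(1),st['clock'])
E
python3 q.py
```

```text
rel hinge jig x,y -0.0189 -0.1014 z 0.0899 yawerr 6.2641173459122 F jig -6.8 2.6 3.0 11.0
```

Request:
carry_out(deltas=[[-1,-0.015,0,0,0,0,0],[-1,-0.03,0,0,0,0,0],[-1,-0.045,0,0,0,0,0],[-1,-0.045,0,0,0,0,0]])

```text
clock: 11.33
tcp_pos: [0.526, -0.1463, 0.0897]
ee_rot: [-0.008, 0.181, 0.983, -0.0]
ft_force: [-16.8, 7.7, 14.1]
opening: 0.0002
```

```bash
python3 q.py
```

```text
rel hinge jig x,y -0.0145 -0.1017 z 0.0897 yawerr 6.264500530238662 F jig -18.4 1.5 14.1 11.3333
```

The force jumped from 7 to 18 N at the hard stop, so the gate is shut. Keeping the pressure, I'll slide the bolt to jig -y (tool -y).

Request:
carry_out(deltas=[[-1,0,-0.025,0,0,0,0],[-1,-0.002,-0.05,0,0,0,0],[-1,-0.003,-0.075,0,0,0,0],[-1,-0.004,-0.1,0,0,0,0],[-1,-0.005,-0.125,0,0,0,0],[-1,-0.005,-0.125,0,0,0,0]])

```text
clock: 11.83
tcp_pos: [0.5178, -0.17, 0.0895]
ee_rot: [-0.007, 0.181, 0.983, 0.0]
ft_force: [-16.2, 9.0, 12.5]
opening: 0.0003
```

```bash
python3 q.py
```

```text
rel hinge jig x,y -0.0141 -0.1267 z 0.0895 yawerr 6.264016037557481 F jig -18.2 3.0 12.5 11.8333
```

Request:
carry_out(deltas=[[-1,-0.001,-0.02,0,0,0,0],[-1,-0.002,-0.04,0,0,0,0],[-1,-0.003,-0.06,0,0,0,0],[-1,-0.004,-0.08,0,0,0,0],[-1,-0.005,-0.1,0,0,0,0],[-1,-0.005,-0.1,0,0,0,0]])

```text
clock: 12.33
tcp_pos: [0.5122, -0.1858, 0.0882]
ee_rot: [-0.007, 0.18, 0.984, 0.003]
ft_force: [-11.4, 14.5, 3.7]
opening: 0.0003
```

```bash
python3 q.py
```

```text
rel hinge jig x,y -0.0141 -0.1435 z 0.0882 yawerr 6.266563717394137 F jig -15.6 9.8 3.7 12.3333
```

Request:
carry_out(deltas=[[-1,0,-0.015,0,0,0,0],[-1,0,-0.03,0,0,0,0],[-1,0,-0.03,0,0,0,0]])

```text
clock: 12.58
tcp_pos: [0.5112, -0.1886, 0.0882]
ee_rot: [-0.006, 0.179, 0.984, 0.005]
ft_force: [-8.5, 18.7, 0.6]
opening: 0.0003
```

```bash
python3 q.py; python3 -c "
from h import *
s=shot('side');cv2.imwrite('pics/j.png',cv2.resize(s['pixels'][150:270,140:300],(800,600),interpolation=cv2.INTER_CUBIC)[:,:,::-1])"
```

```text
rel hinge jig x,y -0.0141 -0.1465 z 0.0882 yawerr 6.268389975516861 F jig -14.3 14.7 0.6 12.5833
```

View pics/j.png

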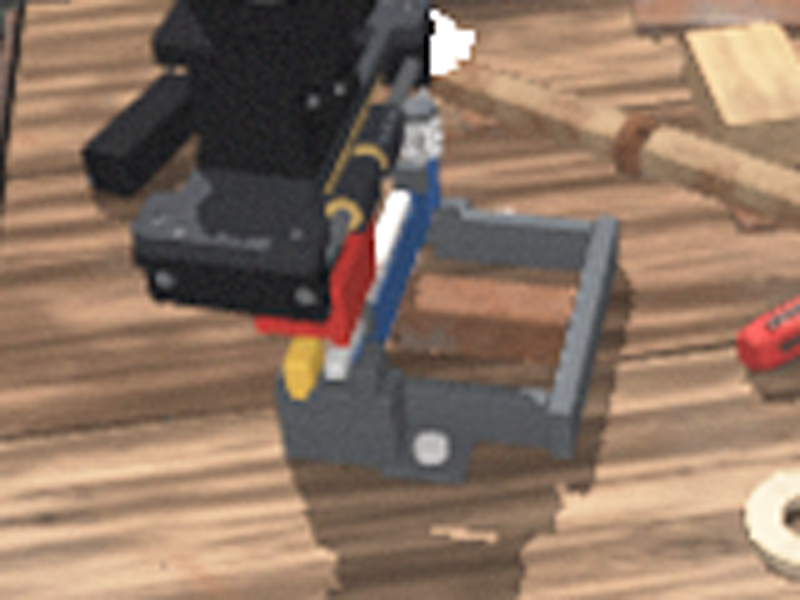

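The bolt (crop 340,360) is in the slot behind the yellow lip. One more push to confirm it is home.

Request:
carry_out(deltas=[[-1,0.005,-0.02,0,0,0,0],[-1,0.01,-0.03,0,0,0,0],[-1,0.01,-0.03,0,0,0,0],[-1,0.01,-0.03,0,0,0,0]])

```text
clock: 12.97
tcp_pos: [0.5108, -0.1888, 0.0883]
ee_rot: [-0.003, 0.177, 0.984, 0.008]
ft_force: [-0.2, 26.6, -6.6]
opening: 0.0004
```

```bash
python3 q.py
```

```text
rel hinge jig x,y -0.0144 -0.1469 z 0.0883 yawerr 6.2721399173123045 F jig -9.2 25.0 -6.6 12.9667
```

The bolt is home: 25 N with no further motion. I'll release by easing off y, moving away from the gate wall, then up.

Request:
carry_out(deltas=[[-1,0.0,0.02,0,0,0,0],[-1,0.01,0.035,0,0,0,0],[-1,0.04,0.04,0,0,0,0],[-1,0.08,0.05,0,0,0,0],[-1,0.1,0.07,0,0,0,0],[-1,0.1,0.09,0,0,0,0],[-1,0.1,0.09,-0.1,0,0,0],[-1,0.1,0.09,-0.3,0,0,0],[-1,0.1,0.09,-0.5,0,0,0],[-1,0.1,0.09,-0.7,0,0,0],[-1,0.5,0.09,-0.9,0,0,0],[-1,0.7,0.09,-0.9,0,0,0]])

```text
clock: 13.97
tcp_pos: [0.4297, -0.1522, 0.2622]
ee_rot: [0.004, 0.182, 0.983, 0.0]
ft_force: [-1.0, 0.5, 0.5]
opening: 0.0004
```

```bash
python3 q.py; python3 -c "
from h import *
s=shot('side');c=shot('scene')
A=cv2.resize(s['pixels'][170:270,180:280],(400,400),interpolation=cv2.INTER_CUBIC)
B=cv2.resize(c['pixels'][190:290,225:325],(400,400),interpolation=cv2.INTER_CUBIC)
cv2.imwrite('pics/k.png',np.hstack([A,B])[:,:,::-1])"
```

```text
rel hinge jig x,y -0.1031 -0.1398 z 0.2622 yawerr 6.262725851677899 F jig -1.1 0.1 0.5 13.9667
```

View pics/k.png

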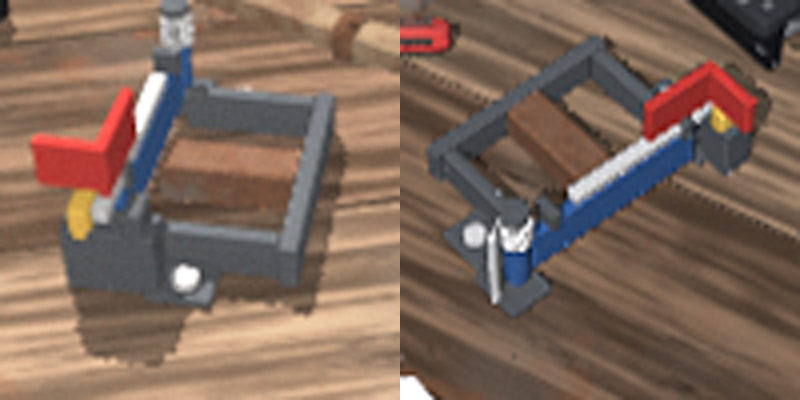

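Gate shut, bolt behind the lip (80,210), tube against the stop. A quick check of the bolt travel from the tab's outer corner (712,63), then I'll hand in.

Run:
```python
from h import *
c=load('scene');X=np.array([np.cos(PSI),np.sin(PSI)]);Y=np.array([-X[1],X[0]])
for u,v in((712,63),(647,103)):
    q=at(c,225+(u-400)/4,190+v/4,.096)[:2]-H;print((X@q).round(4),(Y@q).round(4))
print('expect outer corner y: drawn -.135, home -.165; far end y: drawn -.077, home -.107')
finish_job()
```

```text
-0.0042 -0.1615
-0.001 -0.1084
expect outer corner y: drawn -.135, home -.165; far end y: drawn -.077, home -.107
the job is handed in; nothing more can be done
```

The tube is in the jig, the gate is bolted shut and I've handed the job in at about 14 s of the 54 s allowed. No verdict was given.

- **Tube:** I laid it lengthwise in the bay and pushed it up against the back stop until I felt 12 N of contact. The last picture shows it lying flat at the stop.
- **Gate:** I pushed the tab until the force jumped from 7 N to 18 N at the hard stop. The bolt was still drawn when I did this, which the second step required.
- **Bolt:** While holding the gate shut, I drove the bolt until it stopped moving at 25 N. After letting go, the picture puts its travel at about 27–31 of 30 mm, and the bar sits behind the yellow lip.
- **Robot:** It stands clear above the bench at about zero force, touching nothing.

- **Disagreements:** The position measurements differed by a few millimetres. The keeper lip was 9 mm off the fitted jig position, and the open tab was about 7 mm off where I expected it. Feeling for contact made up for both.
- **Not measured:** I did not measure the final gate angle or check the loose objects one by one. The arm touched none of them as far as I could see.

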